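Clear the fired clay pieces and recover the buried sampling trowel

ROBOT

A 6-joint arm with a two-finger parallel gripper is mounted at the origin on the work surface. World frame = base frame: x ahead of the robot, y to its left, z up, the work surface at z = 0. Lengths are in m, angles in rad, forces in N, time in s.
With the tool pointing down it reaches from about 0.3 to 0.875 m from the base axis. Payload 6.4 kg.
Tool frame: the origin (TCP) lies midway between the tips of the shut fingers; the grasp point (between the pads) lies ctrl.grip_depth behind it (ctrl.grip_depth is the distance from the TCP to the grasp point, in m); x points along the fingers, y is the direction in which the jaws open and shut, and the axes are right-handed (so a half turn about x gives the same grasp; the last joint's range is limited). The gripper opens to 85 mm and grips with 20 to 120 N. Pads are 22 mm wide; open, the fingers measure 114 mm over their backs; the gripper's body (76 mm by 85 mm) begins 54 mm behind the grasp point. The pads swing forward as they close: fully open they stand 13 mm farther back than shut.
Start: joints at [1.085, 0.181, 1.607, -0, 1.354, -0.206], TCP at [0.159, 0.553, 0.231] pointing down, gripper open.
Joint ranges: [-2.99, 2.99], [-0.89, 2.07], [0.3, 2.58], [-1.14, 4.28], [0, 2.63], [-3.12, 3.12]. Speed limits (rad/s): [2.57, 2.57, 3.01, 3.14, 3.14, 3.14].

INTERFACE

Orientations are given as a unit quaternion [w, x, y, z].
In Python, from bench import ctrl gives the robot as it stands.
- The arm moves only by the tool carry_out, never from a script. Its argument "motion" is one flat list of numbers, 7 for each row, row after row: the turn, a rotation vector about the tool's x, y, z in degrees, then the shift along the tool's x, y, z in m, then the gripper's target within -1 to 1 (shut at 1, half-way at 0, fully open at -1). A call has 1 to 10 rows; each row shifts and turns the pose as measured when the row begins, along the tool's axes as they then stand; what a row does not reach is not made up. A row lasts 1/10 s, in which the tool goes at most 50 mm and 8.59 degrees, less where a joint would pass 70% of its speed; a pose out of reach is approached as far as the arm can. A call with a gripper value outside its range is refused whole. The fingers move at their own pace and stop on an object; the grip force is fixed at half the most. Time passes only in rows, so rows that do not move let the fingers close. It gives the time, the measured TCP pose, the force and the opening at its end, in the units of the state.
- ctrl.get_obs(): the state, without advancing time (a new reading comes with each control period).
- ctrl.camera(name): name is "scene" or "top" or "wrist"; returns the picture (480x640x3 uint8, blue, green, red); there is no depth.
- ctrl.camera_params(name): a dict with "mtx" (3x3 intrinsics, pixels), "k1" (the pictures are not rectified: a ray, as slopes to the right and down, at radius r is drawn at 1 + k1 r^2 times it, then the intrinsics apply), "pose" (4x4, takes a point from camera to world coordinates); the wrist camera has in their place "hand_eye" (4x4, takes a point from camera to tool coordinates, whose origin is the TCP and whose axes are the tool frame's). Camera axes: x right, y down, z forward; pixel columns grow to the right and rows downward; lengths in m; the calibration is good to about 2 mm. A picture is of the moment at which its call begins: read the wrist's pose just before it. camera_params takes no time and is no camera call.
- ctrl.hand_in(): hands the job in, once; it reports no verdict.
Trained networks look in the newest picture that a camera, given by its name, has taken for a name from the list of things; names that differ only in an ending like _2 or _b are one class to them, and where a whole thing is asked for, a point or a joint stands for the part that bears it (a point fixed in the world has none). Each returns a list of dicts, best first, with "conf" (0 to 1); they miss things now and then, are a little off and sometimes report something else, mostly with a low value. They report only what shows in the picture. A call takes as long as a camera call. They do not tell look-alikes from the thing itself.
- ctrl.boxes_of(camera, thing): "point" ([x, y, z] in m, in the coordinates of the camera as it stood for that picture, good to about 4 mm: the middle of the surface that is visible of it).
- ctrl.trace(camera, thing): "pixels" (480x640 bool, what is visible of it).
- ctrl.landmark_of(camera, thing): "point" ([x, y, z] in m, in the coordinates of the camera as it stood for that picture, good to about 4 mm: a listed point, or the origin of a listed thing).
The state is a dict: "time_s": time; "q": joint angles; "dq": joint speeds; "joint_efforts": joint torques, N m; "eef_pos": TCP position; "eef_rot": TCP orientation; "wrist_force": force on the tool from outside, world axes, zero at the start; "torque": the same for the moment, N m; "opening": opening from 0.0 (shut) to 1.0 (fully open).
Only numpy, scipy, OpenCV 4.12 (cv2) and the standard library are available. Lean on these libraries where they do the work, as an engineer would, in place of code of your own. Each camera call takes 0.05 s, during which the arm holds its last target. There are 200 camera calls.

TASK

In the grey sample bin a blue-handled sampling trowel is buried under two fired clay pieces: a slab lies on it and a bar lies across the slab. Set both clay pieces down flat, the same way up, on the cork mat, side by side rather than stacked, and only then lift the trowel out and lay it flat, also the same way up, in the middle of the white tray, lengthwise, with nothing left touching it. Put things down rather than dropping them, because the clay is brittle, and leave the jar, the cup and the foam block where they stand.

Things in the scene. Friction and masses are not known exactly. Their poses are not given: they have to be found in the camera images.
- bin: Fixed open grey plastic bin, outside 230 (x) x 260 (y) x 50 mm high, walls and floor 5 mm thick. Origin: centre of its underside, on the bench. Its place and yaw vary.
- bar: Loose light-brown fired clay bar with two dark stripes across its top, 110 (own x) x 50 (own y) x 24 mm thick, 0.2 to 0.3 kg. Origin: centre of its underside. At first it lies flat across the slab, its length about at right angles to the slab's; pinch it across its 50 mm width.
- slab: Loose dark-brown fired clay slab, 149 (own x) x 56 (own y) x 16 mm thick, 0.19 to 0.29 kg, parallel sides, the +x end rounded. Own x runs from -75 to +74 mm from the origin, which is at its underside. At first it is balanced flat on the trowel's handle, along the trowel, its underside 19 mm above the bench; pinch it across its 56 mm width.
- trowel: Loose trowel, 170 mm long, 0.1 to 0.15 kg, lying flat on the bin floor under the slab (origin 5 mm above the bench). Origin: underside of the handle's middle. Own x runs along it towards the blade: blue handle 90 x 26 mm wide x 14 mm thick from x = -45 to +45 mm, then a thin neck and a flat steel blade, 36 mm wide and 4 mm thick, ending in a point at x = +125 mm. Pinch it across the handle (own y); it balances near x = +23 mm.
- trowel_mid (a point): Point on the trowel's underside at the middle of its whole length, 40 mm from the body's origin towards the blade; same axes as the trowel.
- mat: Fixed cork mat, 200 x 200 x 8 mm. Origin: centre of its underside; its top is 8 mm above the bench. It lies left or right of the bin, the tray on the other side.
- tray: Fixed shallow white tray, outside 210 (own x) x 150 (own y) x 16 mm high, walls and floor 4 mm thick. Origin: centre of its underside. Its long side is own x.
- jar: Loose closed amber glass jar, 60 mm across, 75 mm high, on the bench beyond the bin: leave alone. Origin: centre of its underside.
- cup: Loose white cup, 68 mm across, 75 mm high, beyond the bin: leave alone. Origin: centre of its underside.
- foam: Loose white rigid foam block, 80 x 60 x 50 mm high, beyond the bin: leave alone. Origin: centre of its underside.
There are look-alikes about, which are no part of the job. There is more than one size of the slab; the one meant has the size given above.

How it is judged:
By the outcome, as a careful person would: the job done as asked, in the order asked, and still so for the second after the job is handed in, with the robot touching nothing.
It also fails if it takes over 66 s, if anything falls off the work surface, if the arm or the gripper's body presses on something with over 40 N, if the wrist force passes 120 N, or if a joint passes its speed limit or range.

## Working session

There is one attempt and no reset: what is moved stays moved. The work goes in short steps, Python scripts to look and compute and a tool call to move; the robot and the scene stay as the last step left them, time stands still between calls to the robot, and variables do not carry over. Pictures are saved under pics/ and viewed, about 8 in all and at most 12, crops included, and the job is handed in when it is done.

Besides the shell and the picture viewer there is one more tool, called after "Emit:" by a JSON object that holds its "api" and its "payload". carry_out: Moves the arm, as the interface text tells. Its arguments: {"type":"object","properties":{"motion":{"type":"array"}},"required":["motion"]}

```bash
ls; mkdir -p pics
cat > h.py <<'E'
import numpy as np, cv2
from scipy.spatial.transform import Rotation as R
from bench import ctrl
def Rq(q): return R.from_quat([q[1],q[2],q[3],q[0]])
def tool():
    o=ctrl.get_obs(); T=np.eye(4); T[:3,:3]=Rq(o['eef_rot']).as_matrix(); T[:3,3]=o['eef_pos']; return T
def cam(name):
    p=ctrl.camera_params(name)
    T=np.array(p['pose']) if 'pose' in p else tool()@np.array(p['hand_eye'])
    return np.array(p['mtx']),p['k1'],T
def to_world(name,pt,T=None):
    T=cam(name)[2] if T is None else T
    return T[:3,:3]@np.array(pt)+T[:3,3]
def pix2world(name,uv,z,c=None):
    K,k1,T=c or cam(name)
    uv=np.atleast_2d(np.array(uv,float))
    d=np.c_[(uv[:,0]-K[0,2])/K[0,0],(uv[:,1]-K[1,2])/K[1,1]]
    s=d.copy()
    for _ in range(20): s=d/(1+k1*(s**2).sum(1,keepdims=True))
    r=np.c_[s,np.ones(len(s))]@T[:3,:3].T
    t=(z-T[2,3])/r[:,2]
    return T[:3,3]+r*t[:,None]
def world2pix(name,P,c=None):
    K,k1,T=c or cam(name)
    q=(np.atleast_2d(P)-T[:3,3])@T[:3,:3]
    s=q[:,:2]/q[:,2:]; s=s*(1+k1*(s**2).sum(1,keepdims=True))
    return s*[K[0,0],K[1,1]]+K[:2,2]
E
python3 - <<'E'
from h import *
o=ctrl.get_obs(); print({k:np.round(v,3) for k,v in o.items()}, ctrl.grip_depth)
print(np.round(tool(),3))
im1=ctrl.camera('scene'); im2=ctrl.camera('top')
cv2.imwrite('pics/scene.png',im1); cv2.imwrite('pics/top.png',im2)
for n in ['scene','top']: print(n,np.round(cam(n)[2],3).tolist(), cam(n)[0][0,0],cam(n)[1])
print(np.round(np.array(ctrl.camera_params('wrist')['hand_eye']),3))
for t in ['bin','bar','slab','trowel','mat','tray','jar','cup','foam']:
    for f in ('boxes_of','landmark_of'):
        r=getattr(ctrl,f)('top',t)
        print(t,f,[(np.round(to_world('top',d['point']),3).tolist(),round(d['conf'],2)) for d in r])
E
```

```text
pics
{'time_s': np.float64(0.0), 'q': array([ 1.085,  0.182,  1.608, -0.   ,  1.354, -0.206]), 'dq': array([-0.001,  0.   , -0.   , -0.001,  0.001,  0.001]), 'joint_efforts': array([-0.0000e+00, -4.4485e+01, -3.5134e+01, -0.0000e+00,  9.0000e-03,
        0.0000e+00]), 'eef_pos': array([0.159, 0.552, 0.23 ]), 'eef_rot': array([ 0.7  ,  0.098,  0.7  , -0.099]), 'wrist_force': array([-0.634, -0.211, -0.484]), 'torque': array([ 0.008, -0.049, -0.036]), 'opening': np.float64(1.0)} 0.0187
[[-0.001  0.276  0.961  0.159]
 [-0.002  0.961 -0.276  0.552]
 [-1.    -0.002 -0.     0.23 ]
 [ 0.     0.     0.     1.   ]]
scene [[-0.709, 0.596, -0.377, 0.934], [0.705, 0.59, -0.393, 0.462], [-0.011, -0.545, -0.839, 1.039], [0.0, 0.0, 0.0, 1.0]] 575.0343303113419 -0.14439807107923866
top [[-0.014, -0.989, 0.146, 0.356], [-1.0, 0.014, -0.006, -0.012], [0.004, -0.146, -0.989, 1.013], [0.0, 0.0, 0.0, 1.0]] 436.17854778302456 0.017839386378591997
[[ 0.001 -0.276  0.961 -0.142]
 [ 1.    -0.001 -0.002 -0.   ]
 [ 0.001  0.961  0.276 -0.069]
 [ 0.     0.     0.     1.   ]]
bin boxes_of [([0.472, 0.021, 0.006],
[... 241 characters left out ...]
76, 0.02], 0.8)]
slab landmark_of [([0.766, -0.375, -0.001], 0.97), ([0.489, -0.02, 0.02], 0.81), ([0.219, -0.26, 0.0], 0.71)]
trowel boxes_of [([0.482, 0.067, 0.004], 0.44)]
trowel landmark_of []
mat boxes_of [([0.472, -0.357, 0.007], 0.73)]
mat landmark_of [([0.476, -0.354, -0.002], 0.78)]
tray boxes_of [([0.54, 0.326, 0.002], 0.95), ([0.472, -0.353, 0.006], 0.7)]
tray landmark_of [([0.541, 0.324, -0.001], 0.94)]
jar boxes_of []
jar landmark_of [([0.763, -0.007, -0.0], 0.82)]
cup boxes_of [([0.784, -0.172, 0.045], 0.75), ([0.483, 0.067, 0.007], 0.27)]
cup landmark_of [([0.772, -0.166, 0.001], 0.76)]
foam boxes_of [([0.74, 0.159, 0.053], 0.81)]
foam landmark_of [([0.744, 0.165, 0.0], 0.67)]
```

View pics/top.png

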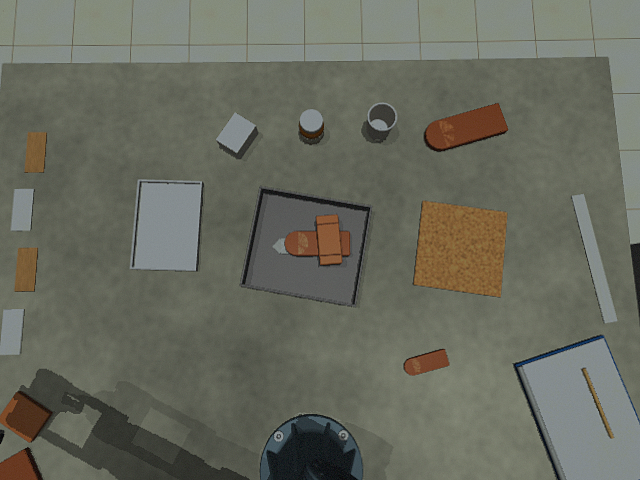

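Run:
```python
from h import *
top=cv2.imread('pics/top.png'); ctrl.camera('top')
c=cam('top')
def rect(name,z,pick=0,img=None):
    r=ctrl.trace('top',name)
    for d in r:
        m=d['pixels'].astype(np.uint8)
        cs,_=cv2.findContours(m,0,1); k=max(cs,key=cv2.contourArea)[:,0,:]
        W=pix2world('top',k,z,c)[:,:2]
        (cx,cy),(w,h),a=cv2.minAreaRect((W*1000).astype(np.float32))
        print(name,round(d['conf'],2),'pix',k.mean(0).round(),'c',round(cx,1),round(cy,1),'wh',round(w,1),round(h,1),'ang',round(a,1))
rect('bar',.059); rect('slab',.035); rect('slab',.016);rect('trowel',.012); rect('mat',.008); rect('tray',.016); rect('bin',.05)
u,v=world2pix('top',[[.488,-.01,.035]])[0].astype(int)
cv2.imwrite('pics/crop1.png',cv2.resize(top[v-85:v+85,u-100:u+100],None,fx=4,fy=3.5,interpolation=cv2.INTER_CUBIC))
```

```text
bar 0.77 pix [329. 240.] c 490.5 -45.3 wh 110.5 50.1 ang 3.9
slab 0.66 pix [427. 362.] c 221.5 -251.7 wh 38.0 100.3 ang 15.7
slab 0.64 pix [466. 128.] c 755.2 -368.2 wh 76.2 194.7 ang 16.1
slab 0.6 pix [303. 244.] c 486.4 14.9 wh 74.7 52.5 ang 89.2
slab 0.66 pix [427. 362.] c 218.9 -256.4 wh 38.7 102.3 ang 15.7
slab 0.64 pix [466. 128.] c 763.0 -375.1 wh 77.7 198.5 ang 16.1
slab 0.6 pix [303. 244.] c 488.9 15.5 wh 76.2 53.5 ang 89.2
trowel 0.67 pix [281. 247.] c 482.4 61.2 wh 34.7 29.4 ang 44.4
mat 0.7 pix [461. 249.] c 474.6 -352.6 wh 201.9 203.7 ang 80.9
tray 0.95 pix [167. 225.] c 538.2 326.6 wh 155.0 212.9 ang 87.6
tray 0.26 pix [280. 247.] c 479.8 66.4 wh 34.6 26.9 ang 18.0
bin 0.74 pix [306. 246.] c 481.7 4.6 wh 262.6 234.1 ang 78.9
```

The top view shows three slabs: a small one at (427,362), about 101 x 38 mm, a large one at (466,128), about 196 x 77 mm, and one in the bin at (303,244), about 54 mm wide and under the bar at (329,240). The one in the bin fits 149 x 56 mm and is on the trowel. The mat is at (461,249) and the tray at (167,225). I'll check the bin in an enlarged crop.

View pics/crop1.png

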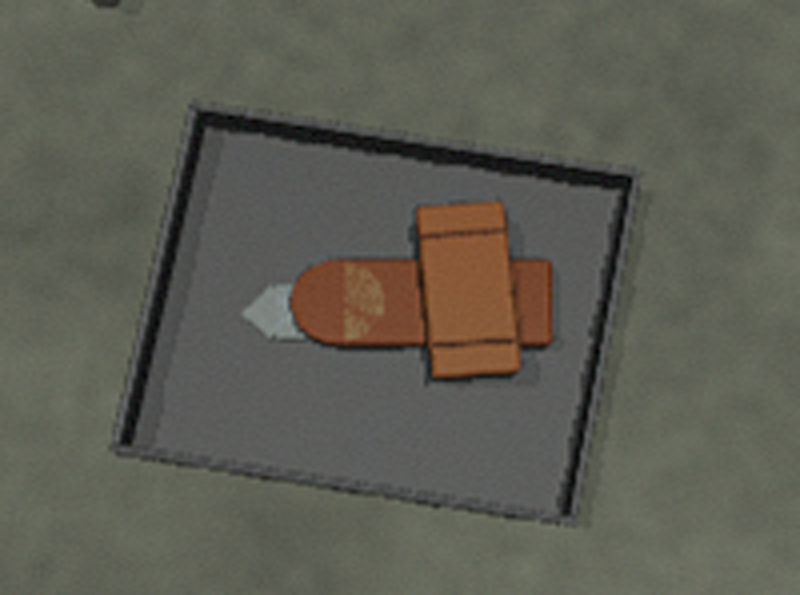

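Emit:
{"api": "carry_out", "payload": {"motion": [0,0,0,0,-0.05,0,-1,0,0,0,0,-0.05,0.01,-1,0,0,0,0,-0.05,0.02,-1,0,0,0,0,-0.05,0.02,-1,0,0,0,0,-0.05,0.02,-1,0,0,0,0,-0.05,0.02,-1,0,0,0,0,-0.05,0.02,-1,0,0,0,0,-0.05,0.02,-1,0,0,0,0,-0.05,0.02,-1,0,0,0,0,-0.05,0.02,-1]}}

```text
time_s: 2.4
eef_pos: [0.1891, 0.0954, 0.2284]
eef_rot: [0.701, 0.09, 0.701, -0.097]
wrist_force: [1.4, 0.5, -0.1]
opening: 0.997
```

The crop shows the rounded (+x) end of the slab and the trowel's point, both to image left (+y). The bar crosses the slab near its square end, and this is the right slab. Next I'll make a helper that gives move deltas in tool axes.

```bash
cat >> h.py <<'E'
def plan(p,jaw,n,nturn=None):
    """per-row numbers to reach TCP p, tool down, jaw (tool y) direction at jaw deg; straight path in n rows"""
    T=tool(); o=ctrl.get_obs()
    a=np.radians(jaw); y=np.array([np.cos(a),np.sin(a),0]); x=np.array([0,0,-1.]); G=np.c_[x,y,np.cross(x,y)]
    rv=R.from_matrix(T[:3,:3].T@G).as_rotvec()
    d=np.array(p)-T[:3,3]; nt=nturn or n
    print('turn total deg',np.degrees(rv).round(1),'shift world',d.round(4),'q',o['q'].round(2))
    M=T[:3,:3]
    for i in range(n):
        t=rv/nt if i<nt else rv*0
        s=M.T@(d/n); print(i,np.degrees(t).round(1).tolist(),s.round(3).tolist())
        M=M@R.from_rotvec(t).as_matrix()
E
python3 - <<'E'
from h import *
plan([.49,-.045,.2],94,8)
E
```

```text
turn total deg [-19.2  -0.1   0.6] shift world [ 0.3009 -0.1404 -0.0284] q [-0.1  -0.89  2.38 -0.01  1.66 -1.41]
0 [-2.4, -0.0, 0.1] [0.004, -0.007, 0.041]
1 [-2.4, -0.0, 0.1] [0.004, -0.009, 0.041]
2 [-2.4, -0.0, 0.1] [0.004, -0.01, 0.04]
3 [-2.4, -0.0, 0.1] [0.004, -0.012, 0.04]
4 [-2.4, -0.0, 0.1] [0.004, -0.014, 0.039]
5 [-2.4, -0.0, 0.1] [0.004, -0.015, 0.039]
6 [-2.4, -0.0, 0.1] [0.004, -0.017, 0.038]
7 [-2.4, -0.0, 0.1] [0.004, -0.019, 0.037]
```

Emit:
{"api": "carry_out", "payload": {"motion": [-2.4,0,0,0.004,-0.007,0.041,-1,-2.4,0,0,0.004,-0.009,0.041,-1,-2.4,0,0,0.004,-0.01,0.04,-1,-2.4,0,0,0.004,-0.012,0.04,-1,-2.4,0,0,0.004,-0.014,0.039,-1,-2.4,0,0,0.004,-0.015,0.039,-1,-2.4,0,0,0.004,-0.017,0.038,-1,-2.4,0,0,0.004,-0.019,0.037,-1,0,0,0,0,0,0,-1]}}

```text
time_s: 3.3
eef_pos: [0.5072, -0.0618, 0.205]
eef_rot: [0.714, -0.029, 0.699, 0.018]
wrist_force: [-0.3, -0.6, -0.9]
opening: 1.0
```

```bash
cat >> h.py <<'E'
def rects(camn,name,z,save=None):
    c=cam(camn); im=ctrl.camera(camn)
    if save: cv2.imwrite(save,im)
    for d in ctrl.trace(camn,name):
        m=d['pixels'].astype(np.uint8); cs,_=cv2.findContours(m,0,1); k=max(cs,key=cv2.contourArea)[:,0,:]
        W=pix2world(camn,k,z,c)[:,:2]
        (cx,cy),(w,h),a=cv2.minAreaRect((W*1000).astype(np.float32))
        print(camn,name,round(d['conf'],2),'pix',k.mean(0).round(),'u',k[:,0].min(),k[:,0].max(),'v',k[:,1].min(),k[:,1].max(),'c',round(cx,1),round(cy,1),'wh',round(w,1),round(h,1),'ang',round(a,1),'x',(W[:,0].min()*1e3).round(),(W[:,0].max()*1e3).round(),'y',(W[:,1].min()*1e3).round(),(W[:,1].max()*1e3).round())
E
python3 - <<'E'
from h import *
rects('wrist','bar',.059,'pics/w1.png'); rects('wrist','slab',.035)
plan([.4905,-.0445,.1],94,5)
E
```

```text
wrist bar 0.62 pix [348. 192.] u 311 388 v 114 272 c 491.3 -46.9 wh 109.0 50.0 ang 3.9 x 436.0 547.0 y -75.0 -19.0
wrist slab 0.77 pix [423. 193.] u 381 478 v 153 233 c 487.3 15.5 wh 73.6 56.5 ang 89.3 x 459.0 516.0 y -21.0 52.0
wrist slab 0.48 pix [484. 188.] u 469 503 v 167 211 c 477.9 58.5 wh 34.9 22.9 ang 17.2 x 464.0 497.0 y 43.0 71.0
turn total deg [-0.2  1.2  1. ] shift world [-0.0129  0.0145 -0.1066] q [-0.35  0.03  1.82 -0.01  1.26 -1.98]
0 [-0.0, 0.2, 0.2] [0.021, 0.003, -0.003]
1 [-0.0, 0.2, 0.2] [0.021, 0.003, -0.003]
2 [-0.0, 0.2, 0.2] [0.021, 0.003, -0.003]
3 [-0.0, 0.2, 0.2] [0.021, 0.003, -0.003]
4 [-0.0, 0.2, 0.2] [0.021, 0.003, -0.002]
```

Emit:
{"api": "carry_out", "payload": {"motion": [0,0.3,0.2,0.021,0.003,-0.003,-1,0,0.3,0.2,0.021,0.003,-0.003,-1,0,0.3,0.2,0.021,0.003,-0.003,-1,0,0.2,0.2,0.021,0.003,-0.003,-1,0,0,0,0.02,0.003,-0.002,-1,0,0,0,0,0,0,-1,0,0,0,0,0,0,-1]}}

```text
time_s: 4.2
eef_pos: [0.4868, -0.0418, 0.1072]
eef_rot: [0.712, -0.027, 0.702, 0.022]
wrist_force: [0.6, -0.5, 0.5]
opening: 1.003
```

Run:
```python
from h import *
print(tool()[:3,3].round(4))
plan([.491,-.046,.036],94,5)
```

```text
[ 0.4868 -0.0418  0.1072]
turn total deg [0.  0.8 0.4] shift world [ 0.0042 -0.0042 -0.0712] q [-0.33  0.13  1.94 -0.    1.05 -1.97]
0 [0.0, 0.2, 0.1] [0.014, -0.001, 0.001]
1 [0.0, 0.2, 0.1] [0.014, -0.001, 0.001]
2 [0.0, 0.2, 0.1] [0.014, -0.001, 0.001]
3 [0.0, 0.2, 0.1] [0.014, -0.001, 0.001]
4 [0.0, 0.2, 0.1] [0.014, -0.001, 0.001]
```

Emit:
{"api": "carry_out", "payload": {"motion": [0,0.2,0.1,0.014,-0.001,0.001,-1,0,0.2,0.1,0.014,-0.001,0.001,-1,0,0.2,0.1,0.014,-0.001,0.001,-1,0,0.2,0.1,0.014,-0.001,0.001,-1,0,0,0,0.012,0,0,-1,0,0,0,0,0,0,-1,0,0,0,0,0,0,-1]}}

```text
time_s: 4.9
eef_pos: [0.4943, -0.047, 0.0364]
eef_rot: [0.708, -0.025, 0.705, 0.024]
wrist_force: [0.4, 0.5, 0.3]
opening: 1.004
```

Run:
```python
from h import *
plan([.491,-.046,.036],94,1)
```

```text
turn total deg [-0.   0.2  0.1] shift world [-0.0033  0.001  -0.0004] q [-0.33  0.28  1.94 -0.    0.92 -1.97]
0 [-0.0, 0.2, 0.1] [0.0, 0.001, -0.003]
```

Emit:
{"api": "carry_out", "payload": {"motion": [0,0,0,0,0.001,-0.003,0.5,0,0,0,0,0,0,1,0,0,0,0,0,0,1,0,0,0,0,0,0,1,0,0,0,0,0,0,1]}}

```text
time_s: 5.4
eef_pos: [0.4922, -0.0465, 0.0383]
eef_rot: [0.709, -0.026, 0.704, 0.024]
wrist_force: [0.1, 1.1, -3.3]
opening: 0.569
```

Emit:
{"api": "carry_out", "payload": {"motion": [0,0,0,-0.01,0,0,1,0,0,0,-0.02,0,0,1,0,0,0,-0.03,0,0,1,0,0,0,-0.03,0,0,1,0,0,0,-0.02,0,0,1,0,0,0,0,0,0,1]}}

```text
time_s: 6.0
eef_pos: [0.4898, -0.0455, 0.1539]
eef_rot: [0.708, -0.025, 0.705, 0.024]
wrist_force: [0.8, -0.5, -2.5]
opening: 0.574
```

Run:
```python
from h import *
print(ctrl.get_obs()['wrist_force'].round(1), ctrl.get_obs()['opening'])
plan([.524,-.3605,.14],-9.1,13)
```

```text
[ 0.8 -0.5 -2.5] 0.5741945378204163
turn total deg [ 1.031e+02  3.000e-01 -1.000e-01] shift world [ 0.0342 -0.315  -0.0139] q [-0.33  0.08  1.89 -0.    1.17 -1.98]
0 [7.9, 0.0, -0.0] [0.001, -0.024, 0.001]
1 [7.9, 0.0, -0.0] [0.001, -0.024, 0.004]
2 [7.9, 0.0, -0.0] [0.001, -0.023, 0.008]
3 [7.9, 0.0, -0.0] [0.001, -0.022, 0.011]
4 [7.9, 0.0, -0.0] [0.001, -0.02, 0.014]
5 [7.9, 0.0, -0.0] [0.001, -0.018, 0.016]
6 [7.9, 0.0, -0.0] [0.001, -0.016, 0.019]
7 [7.9, 0.0, -0.0] [0.001, -0.013, 0.021]
8 [7.9, 0.0, -0.0] [0.001, -0.01, 0.022]
9 [7.9, 0.0, -0.0] [0.001, -0.007, 0.023]
10 [7.9, 0.0, -0.0] [0.001, -0.004, 0.024]
11 [7.9, 0.0, -0.0] [0.001, -0.0, 0.024]
12 [7.9, 0.0, -0.0] [0.001, 0.003, 0.024]
```

Emit:
{"api": "carry_out", "payload": {"motion": [7.9,0,0,0,-0.024,0.001,1,7.9,0,0,0,-0.024,0.004,1,7.9,0,0,0,-0.023,0.008,1,7.9,0,0,0,-0.022,0.011,1,7.9,0,0,0,-0.02,0.014,1,7.9,0,0,0,-0.018,0.016,1,7.9,0,0,0,-0.016,0.019,1,7.9,0,0,0,-0.013,0.021,1,7.9,0,0,0,-0.01,0.022,1,7.9,0,0,0,-0.007,0.023,1]}}

```text
time_s: 7.0
eef_pos: [0.5077, -0.2901, 0.1437]
eef_rot: [0.547, 0.445, 0.553, -0.443]
wrist_force: [0.8, 0.6, -2.1]
opening: 0.57
```

Run:
```python
from h import *
plan([.524,-.3605,.12],-9.1,4)
```

```text
turn total deg [21.3 -0.4  0.3] shift world [ 0.0163 -0.0704 -0.0237] q [-0.72  0.3   1.65  0.    1.2  -0.94]
0 [5.3, -0.1, 0.1] [0.006, 0.0, 0.018]
1 [5.3, -0.1, 0.1] [0.006, 0.002, 0.018]
2 [5.3, -0.1, 0.1] [0.006, 0.004, 0.018]
3 [5.3, -0.1, 0.1] [0.006, 0.005, 0.017]
```

Emit:
{"api": "carry_out", "payload": {"motion": [5.3,0,0,0.006,0,0.016,1,5.3,0,0,0.006,0.002,0.016,1,5.3,0,0,0.006,0.004,0.016,1,5,0,0,0.006,0.005,0.015,1,0,0,0,0,0,0,1,0,0,0,0,0,0,1]}}

```text
time_s: 7.6
eef_pos: [0.5189, -0.3553, 0.1096]
eef_rot: [-0.448, -0.541, -0.462, 0.542]
wrist_force: [-0.2, 0.1, -1.7]
opening: 0.572
```

Run:
```python
from h import *
ctrl.camera('wrist') 
im=ctrl.camera('scene'); cv2.imwrite('pics/s2.png',im)
rects('top','mat',.008)
rects('wrist','mat',.008,'pics/w2.png')
plan([.524,-.3605,.03],-9.1,4)
```

```text
top mat 0.64 pix [432. 239.] u 413 462 v 200 285 c 484.3 -303.8 wh 104.1 203.2 ang 81.8 x 390.0 589.0 y -358.0 -239.0
top mat 0.64 pix [307. 245.] u 241 371 v 186 305 c 486.6 4.0 wh 272.2 239.6 ang 78.3 x 347.0 628.0 y -149.0 155.0
top mat 0.22 pix [319. 244.] u 285 349 v 232 256 c 488.3 -20.3 wh 148.8 56.3 ang 89.2 x 459.0 517.0 y -95.0 54.0
wrist mat 0.64 pix [258. 191.] u 71 420 v 73 369 c 476.5 -345.4 wh 182.4 199.8 ang 81.1 x 366.0 589.0 y -424.0 -241.0
turn total deg [-0.8 -0.6  0.8] shift world [ 0.0041 -0.0049 -0.0814] q [-0.79  0.43  1.54  0.    1.18 -0.61]
0 [-0.2, -0.1, 0.2] [0.02, 0.002, 0.001]
1 [-0.2, -0.1, 0.2] [0.02, 0.001, 0.001]
2 [-0.2, -0.1, 0.2] [0.02, 0.001, 0.001]
3 [-0.2, -0.1, 0.2] [0.02, 0.001, 0.001]
```

Emit:
{"api": "carry_out", "payload": {"motion": [-0.2,-0.1,0.2,0.021,0.002,0.001,1,-0.2,-0.1,0.2,0.021,0.001,0.001,1,-0.2,-0.1,0.2,0.02,0.001,0.001,1,-0.2,-0.1,0.2,0.018,0.001,0.001,1,0,0,0,0.006,0,0,1,0,0,0,0,0,0,1]}}

```text
time_s: 8.5
eef_pos: [0.5267, -0.3598, 0.0273]
eef_rot: [0.463, 0.538, 0.458, -0.536]
wrist_force: [-0.7, 0.7, -1.3]
opening: 0.575
```

Run:
```python
from h import *
print(ctrl.get_obs()['wrist_force'])
plan([.524,-.3605,.013],-9.1,4)
im=ctrl.camera('wrist'); cv2.imwrite('pics/w3.png',im)
```

```text
[-0.66632235  0.73723601 -1.28942468]
turn total deg [ 0.3  0.1 -0.4] shift world [-0.0027 -0.0007 -0.0143] q [-0.79  0.55  1.57  0.    1.02 -0.63]
0 [0.1, 0.0, -0.1] [0.004, -0.001, 0.0]
1 [0.1, 0.0, -0.1] [0.004, -0.001, 0.0]
2 [0.1, 0.0, -0.1] [0.004, -0.001, 0.0]
3 [0.1, 0.0, -0.1] [0.004, -0.001, 0.0]
```

View pics/w3.png

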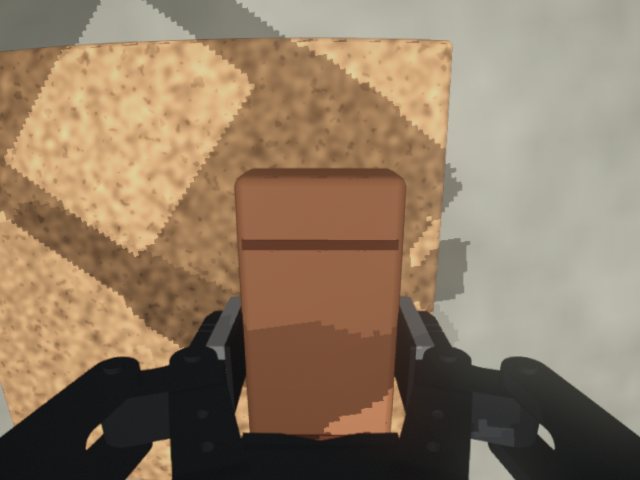

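The wrist view shows the bar held square in the jaws: sides at columns 240–403, near stripe at row 244, mat beneath. Next I'll lower it slowly.

Emit:
{"api": "carry_out", "payload": {"motion": [0,0,0,0.004,-0.001,0,1,0,0,0,0.004,-0.001,0,1,0,0,0,0.004,-0.001,0,1,0,0,0,0.003,0,0,1,0,0,0,0,0,0,1]}}

```text
time_s: 9.05
eef_pos: [0.5257, -0.3612, 0.0156]
eef_rot: [0.465, 0.538, 0.455, -0.535]
wrist_force: [-0.3, 0.0, -2.4]
opening: 0.577
```

Emit:
{"api": "carry_out", "payload": {"motion": [0,0,0,0.002,0,0,1,0,0,0,0,0,0,1]}}

```text
time_s: 9.25
eef_pos: [0.5257, -0.3613, 0.0135]
eef_rot: [0.465, 0.538, 0.455, -0.535]
wrist_force: [-0.4, 0.3, -1.6]
opening: 0.566
```

Emit:
{"api": "carry_out", "payload": {"motion": [0,0,0,0.002,0,0,1,0,0,0,0,0,0,1]}}

```text
time_s: 9.45
eef_pos: [0.5259, -0.3614, 0.0114]
eef_rot: [0.465, 0.538, 0.455, -0.535]
wrist_force: [1.3, 0.5, -1.4]
opening: 0.574
```

Emit:
{"api": "carry_out", "payload": {"motion": [0,0,0,0.0015,0,0,1,0,0,0,0,0,0,1]}}

```text
time_s: 9.65
eef_pos: [0.5264, -0.3619, 0.0111]
eef_rot: [0.465, 0.538, 0.455, -0.535]
wrist_force: [0.7, 0.4, -1.9]
opening: 0.572
```

Emit:
{"api": "carry_out", "payload": {"motion": [0,0,0,0.002,0,0,1,0,0,0,0,0,0,1]}}

```text
time_s: 9.85
eef_pos: [0.5268, -0.3623, 0.0113]
eef_rot: [0.466, 0.538, 0.455, -0.535]
wrist_force: [-0.2, -0.5, -2.2]
opening: 0.571
```

Emit:
{"api": "carry_out", "payload": {"motion": [0,0,0,0.004,0,0,1,0,0,0,0,0,0,1]}}

```text
time_s: 10.05
eef_pos: [0.5277, -0.363, 0.0117]
eef_rot: [0.466, 0.538, 0.455, -0.535]
wrist_force: [0.3, -0.1, -1.4]
opening: 0.57
```

Run:
```python
from h import *
o=ctrl.get_obs(); print(o['wrist_force'].round(2),o['torque'].round(3),o['eef_pos'].round(4))
im=ctrl.camera('scene'); r=world2pix('scene',[[.526,-.361,.02]])[0].astype(int); print(r)
u,v=r; cv2.imwrite('pics/s3.png',cv2.resize(im[max(v-90,0):v+90,max(u-120,0):u+120],None,fx=3,fy=3,interpolation=cv2.INTER_CUBIC))
```

```text
[ 0.35 -0.14 -1.36] [-0.006 -0.035 -0.028] [ 0.5277 -0.363   0.0117]
[198 172]
```

View pics/s3.png

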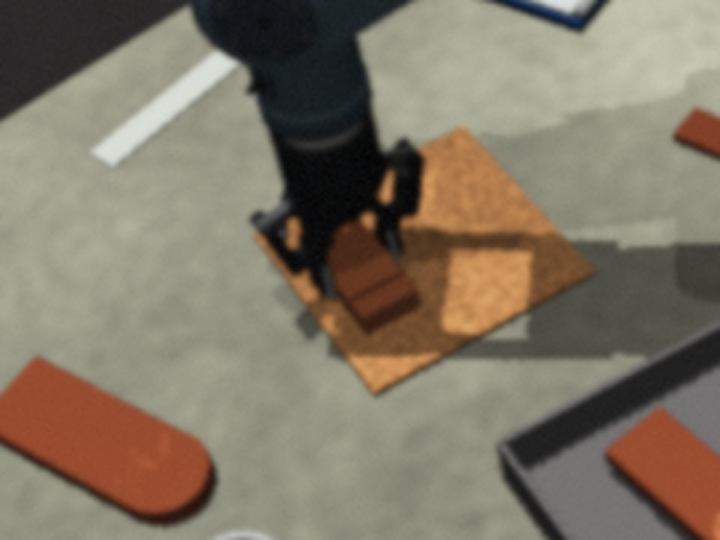

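Emit:
{"api": "carry_out", "payload": {"motion": [0,0,0,0.002,0,0,1]}}

```text
time_s: 10.2
eef_pos: [0.528, -0.3633, 0.0108]
eef_rot: [0.466, 0.538, 0.455, -0.535]
wrist_force: [-7.3, 5.8, 19.4]
opening: 0.573
```

Contact is confirmed: 19 N upward. Next I'll release and rise.

Emit:
{"api": "carry_out", "payload": {"motion": [0,0,0,0,0,0,1,0,0,0,0,0,0,-0.3,0,0,0,0,0,0,-0.6,0,0,0,0,0,0,-1,0,0,0,0,0,0,-1,0,0,0,-0.01,0,0,-1,0,0,0,-0.04,0,0,-1,0,0,0,-0.05,0,0,-1,0,0,0,-0.05,0,0,-1]}}

```text
time_s: 11.1
eef_pos: [0.5212, -0.3574, 0.1547]
eef_rot: [0.459, 0.537, 0.461, -0.536]
wrist_force: [0.8, -0.5, -0.4]
opening: 0.997
```

Run:
```python
from h import *
rects('wrist','bar',.032,'pics/w4.png')
plan([.4883,-.0203,.11],-0.8,9)
```

```text
wrist bar 0.67 pix [331. 233.] u 292 372 v 151 316 c 528.0 -363.3 wh 109.9 49.5 ang 81.1 x 496.0 560.0 y -421.0 -306.0
turn total deg [-7.9  0.5 -0.7] shift world [-0.0374  0.3414 -0.0532] q [-0.79  0.37  1.51  0.    1.24 -0.64]
0 [-0.9, 0.1, -0.1] [0.006, -0.01, -0.037]
1 [-0.9, 0.1, -0.1] [0.006, -0.009, -0.037]
2 [-0.9, 0.1, -0.1] [0.006, -0.009, -0.037]
3 [-0.9, 0.1, -0.1] [0.006, -0.008, -0.037]
4 [-0.9, 0.1, -0.1] [0.006, -0.008, -0.037]
5 [-0.9, 0.1, -0.1] [0.006, -0.007, -0.038]
6 [-0.9, 0.1, -0.1] [0.006, -0.006, -0.038]
7 [-0.9, 0.1, -0.1] [0.006, -0.006, -0.038]
8 [-0.9, 0.1, -0.1] [0.006, -0.005, -0.038]
```

Emit:
{"api": "carry_out", "payload": {"motion": [-0.9,0,0,0.004,-0.01,-0.037,-1,-0.9,0,0,0.006,-0.009,-0.037,-1,-0.9,0,0,0.006,-0.009,-0.037,-1,-0.9,0,0,0.006,-0.008,-0.037,-1,-0.9,0,0,0.006,-0.008,-0.037,-1,-0.9,0,0,0.006,-0.007,-0.038,-1,-0.9,0,0,0.006,-0.006,-0.038,-1,-0.9,0,0,0.006,-0.006,-0.038,-1,-0.9,0,0,0.006,-0.005,-0.036,-1,0,0,0,0,0,0,-1]}}

```text
time_s: 12.2
eef_pos: [0.4891, -0.0147, 0.1106]
eef_rot: [0.509, 0.504, 0.486, -0.501]
wrist_force: [-0.1, -1.4, 0.4]
opening: 1.002
```

Run:
```python
from h import *
rects('wrist','slab',.035,'pics/w5.png')
rects('wrist','trowel',.01)
plan([.488,-.022,.06],-0.8,3)
```

```text
wrist slab 0.7 pix [312. 255.] u 259 367 v 116 377 c 487.2 -20.0 wh 148.4 55.9 ang 89.1 x 459.0 516.0 y -94.0 54.0
wrist trowel 0.76 pix [300.  93.] u 268 334 v 52 123 c 483.7 66.1 wh 36.3 34.9 ang 6.3 x 467.0 503.0 y 47.0 84.0
turn total deg [-0.1  1.2 -1.7] shift world [-0.0036 -0.0026 -0.0521] q [-0.27  0.12  1.94 -0.01  1.05 -0.25]
0 [-0.0, 0.4, -0.6] [0.017, -0.002, 0.001]
1 [-0.0, 0.4, -0.6] [0.017, -0.002, 0.001]
2 [-0.0, 0.4, -0.6] [0.017, -0.001, 0.001]
```

View pics/w5.png

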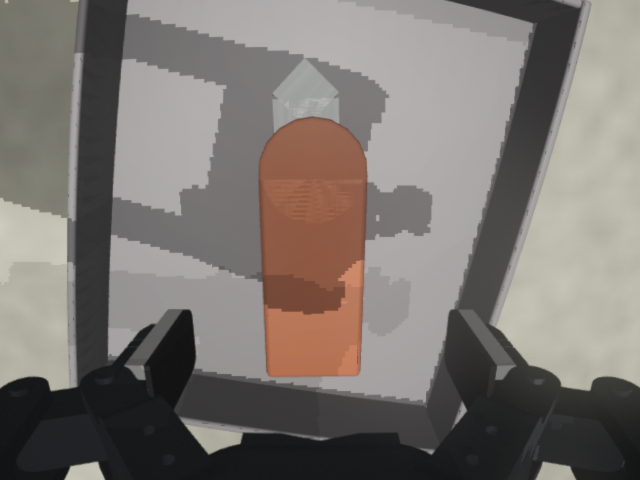

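The wrist view shows the slab flat and clear (columns 259–367, rows 116–377) with the trowel's point beyond it at (306,58). I'll descend to it.

Emit:
{"api": "carry_out", "payload": {"motion": [0,0.4,-0.6,0.017,-0.001,0.001,-1,0,0.4,-0.6,0.017,-0.001,0.001,-1,0,0.4,-0.6,0.017,-0.001,0.001,-1,0,0,0,0,0,0,-1]}}

```text
time_s: 12.8
eef_pos: [0.4933, -0.0296, 0.0625]
eef_rot: [0.496, 0.506, 0.493, -0.505]
wrist_force: [0.7, 0.5, -0.3]
opening: 1.002
```

Run:
```python
from h import *
plan([.488,-.022,.009],-0.8,4)
```

```text
turn total deg [-0.5  0.1 -0.2] shift world [-0.0053  0.0076 -0.0535] q [-0.3   0.23  1.93 -0.    0.97 -0.28]
0 [-0.1, 0.0, -0.1] [0.013, -0.001, -0.002]
1 [-0.1, 0.0, -0.1] [0.013, -0.001, -0.002]
2 [-0.1, 0.0, -0.1] [0.013, -0.001, -0.002]
3 [-0.1, 0.0, -0.1] [0.013, -0.001, -0.002]
```

Emit:
{"api": "carry_out", "payload": {"motion": [-0.1,0,0,0.013,-0.0015,-0.002,-1,-0.1,0,0,0.013,-0.0015,-0.002,-1,-0.1,0,0,0.013,-0.0015,-0.002,-1,0,0,0,0.011,0,-0.002,-1,0,0,0,0,0,0,-1,0,0,0,0,0,0,-1]}}

```text
time_s: 13.4
eef_pos: [0.4908, -0.0239, 0.0106]
eef_rot: [0.498, 0.506, 0.492, -0.504]
wrist_force: [-0.8, 0.2, -0.2]
opening: 1.005
```

Run:
```python
from h import *
plan([.488,-.022,.009],-0.8,1)
```

```text
turn total deg [-0.4  0.2 -0.4] shift world [-0.0028  0.0019 -0.0016] q [-0.29  0.32  1.96 -0.    0.85 -0.27]
0 [-0.4, 0.2, -0.4] [0.002, -0.003, -0.002]
```

Emit:
{"api": "carry_out", "payload": {"motion": [-0.4,0.2,-0.4,0.001,-0.003,0,-1,0,0,0,0,0,0,-1,0,0,0,0,0,0,0.3,0,0,0,0,0,0,1,0,0,0,0,0,0,1,0,0,0,0,0,0,1,0,0,0,0,0,0,1]}}

```text
time_s: 14.1
eef_pos: [0.4891, -0.0242, 0.0114]
eef_rot: [0.498, 0.504, 0.496, -0.503]
wrist_force: [0.3, -1.0, -0.8]
opening: 0.64
```

Emit:
{"api": "carry_out", "payload": {"motion": [0,0,0,-0.005,0,0,1,0,0,0,-0.01,0,0,1,0,0,0,-0.03,0,0,1,0,0,0,-0.03,0,0,1,0,0,0,-0.02,0,0,1,0,0,0,0,0,0,1]}}

```text
time_s: 14.7
eef_pos: [0.4869, -0.0235, 0.1106]
eef_rot: [-0.497, -0.503, -0.497, 0.503]
wrist_force: [0.8, 0.1, -2.7]
opening: 0.637
```

Run:
```python
from h import *
print(ctrl.get_obs()['torque'].round(3))
rects('wrist','slab',.133,'pics/w6.png')
rects('wrist','trowel',.019)
ex=np.array([np.cos(np.radians(-9.1)),np.sin(np.radians(-9.1))])
p=np.array([.4746,-.3526])-.048*ex; print(p)
plan([*p,.13],-9.1,9)
```

```text
[-0.032 -0.045  0.006]
wrist slab 0.7 pix [320. 274.] u 223 418 v 84 439 c 487.5 -2.6 wh 114.5 55.5 ang 89.0 x 459.0 516.0 y -60.0 55.0
wrist trowel 0.7 pix [319.  75.] u 286 352 v 47 89 c 486.0 71.4 wh 20.4 34.0 ang 88.1 x 469.0 503.0 y 61.0 82.0
[ 0.42720414 -0.34500841]
turn total deg [ 8.3 -0.1  0.5] shift world [-0.0566 -0.3224  0.0239] q [-0.29  0.14  1.93 -0.    1.08 -0.28]
0 [0.9, -0.0, 0.1] [-0.003, -0.006, 0.036]
1 [0.9, -0.0, 0.1] [-0.003, -0.005, 0.036]
2 [0.9, -0.0, 0.1] [-0.003, -0.005, 0.036]
3 [0.9, -0.0, 0.1] [-0.003, -0.004, 0.036]
4 [0.9, -0.0, 0.1] [-0.003, -0.003, 0.036]
5 [0.9, -0.0, 0.1] [-0.003, -0.003, 0.036]
6 [0.9, -0.0, 0.1] [-0.003, -0.002, 0.036]
7 [0.9, -0.0, 0.1] [-0.003, -0.002, 0.036]
8 [0.9, -0.0, 0.1] [-0.003, -0.001, 0.036]
```

The slab is held, but its underside is about 8 mm above the TCP. With the tip setback of about 5 mm, the fingertips would reach the mat roughly 2 mm before the slab and it would drop. I'll set it back on the trowel and regrip 5 mm higher.

Emit:
{"api": "carry_out", "payload": {"motion": [0,0,0,0.025,0.001,0,1,0,0,0,0.03,0.001,0,1,0,0,0,0.025,0,0,1,0,0,0,0.01,0,0,1,0,0,0,0,0,0,1,0,0,0,0,0,0,1]}}

```text
time_s: 15.5
eef_pos: [0.4831, -0.022, 0.0106]
eef_rot: [-0.492, -0.501, -0.501, 0.506]
wrist_force: [-1.4, 0.6, 5.8]
opening: 0.644
```

Run:
```python
from h import *
print(ctrl.get_obs()['wrist_force'].round(1))
plan([.489,-.0242,.0115],-0.8,1)
```

```text
[-1.4  0.6  5.8]
turn total deg [ 0.  -0.2  0.8] shift world [ 0.0059 -0.0022  0.0009] q [-0.29  0.32  1.96 -0.    0.88 -0.28]
0 [0.0, -0.2, 0.8] [-0.001, 0.006, 0.002]
```

Emit:
{"api": "carry_out", "payload": {"motion": [0,-0.2,0.8,-0.004,0.003,0.001,1,0,0,0,0,0.003,0.001,1,0,0,0,0.003,0,0,1,0,0,0,0,0,0,1]}}

```text
time_s: 15.9
eef_pos: [0.4891, -0.0241, 0.011]
eef_rot: [-0.496, -0.503, -0.497, 0.503]
wrist_force: [-0.7, 0.5, -3.4]
opening: 0.638
```

Emit:
{"api": "carry_out", "payload": {"motion": [0,0,0,0.001,0,0,1]}}

```text
time_s: 16.0
eef_pos: [0.4893, -0.0242, 0.0107]
eef_rot: [-0.496, -0.503, -0.497, 0.503]
wrist_force: [-5.5, 0.7, 21.9]
opening: 0.643
```

Emit:
{"api": "carry_out", "payload": {"motion": [0,0,0,0,0,0,1,0,0,0,0,0,0,-0.4,0,0,0,0,0,0,-0.55,0,0,0,0,0,0,-0.55,0,0,0,-0.006,0,0,-0.55,0,0,0,0,0,0,-0.55,0,0,0,0,0,0,0,0,0,0,0,0,0,1,0,0,0,0,0,0,1,0,0,0,0,0,0,1]}}

```text
time_s: 17.0
eef_pos: [0.4902, -0.0245, 0.0182]
eef_rot: [0.497, 0.503, 0.497, -0.503]
wrist_force: [0.2, 0.2, 0.7]
opening: 0.641
```

Run:
```python
from h import *
rects('wrist','slab',.035,'pics/w7.png')
```

```text
wrist slab 0.67 pix [320. 273.] u 228 413 v 86 439 c 490.7 -6.1 wh 119.2 54.9 ang 89.1 x 463.0 519.0 y -66.0 54.0
```

Emit:
{"api": "carry_out", "payload": {"motion": [0,0,0,-0.005,0,0,1,0,0,0,-0.015,0,0,1,0,0,0,-0.03,0,0,1,0,0,0,-0.03,0,0,1,0,0,0,-0.02,0,0,1,0,0,0,0,0,0,1]}}

```text
time_s: 17.7
eef_pos: [0.4867, -0.0235, 0.1193]
eef_rot: [-0.494, -0.502, -0.499, 0.505]
wrist_force: [1.1, -0.7, -2.5]
opening: 0.637
```

Run:
```python
from h import *
rects('wrist','slab',.135,'pics/w8.png')
plan([.427,-.345,.13],-9.1,9)
```

```text
wrist slab 0.85 pix [320. 273.] u 228 412 v 86 439 c 487.4 -5.6 wh 120.3 55.4 ang 89.1 x 459.0 515.0 y -66.0 55.0
wrist slab 0.38 pix [315.  76.] u 284 346 v 49 92 c 486.7 59.0 wh 17.6 11.2 ang 1.9 x 478.0 496.0 y 53.0 65.0
turn total deg [ 8.3 -0.2  0.7] shift world [-0.0579 -0.322   0.0134] q [-0.29  0.13  1.92  0.    1.11 -0.28]
0 [0.9, -0.0, 0.1] [-0.002, -0.006, 0.036]
1 [0.9, -0.0, 0.1] [-0.002, -0.005, 0.036]
2 [0.9, -0.0, 0.1] [-0.002, -0.005, 0.036]
3 [0.9, -0.0, 0.1] [-0.002, -0.004, 0.036]
4 [0.9, -0.0, 0.1] [-0.002, -0.004, 0.036]
5 [0.9, -0.0, 0.1] [-0.002, -0.003, 0.036]
6 [0.9, -0.0, 0.1] [-0.002, -0.002, 0.036]
7 [0.9, -0.0, 0.1] [-0.002, -0.002, 0.036]
8 [0.9, -0.0, 0.1] [-0.002, -0.001, 0.036]
```

Emit:
{"api": "carry_out", "payload": {"motion": [0.9,0,0,-0.002,-0.006,0.036,1,0.9,0,0,-0.002,-0.005,0.036,1,0.9,0,0,-0.002,-0.005,0.036,1,0.9,0,0,-0.002,-0.004,0.036,1,0.9,0,0,-0.002,-0.004,0.036,1,0.9,0,0,-0.002,-0.003,0.036,1,0.9,0,0,-0.002,-0.002,0.034,1,0.9,0,0,-0.002,-0.002,0.034,1,0.9,0,0,-0.002,-0.001,0.03,1,0,0,0,0,0,0,1]}}

```text
time_s: 18.8
eef_pos: [0.417, -0.3376, 0.1126]
eef_rot: [-0.445, -0.533, -0.474, 0.542]
wrist_force: [0.1, 0.3, -2.2]
opening: 0.64
```

Run:
```python
from h import *
plan([.427,-.347,.025],-9.1,5)
```

```text
turn total deg [ 0.1 -1.   2.3] shift world [ 0.01   -0.0094 -0.0876] q [-0.89  0.26  1.77 -0.01  1.15 -0.73]
0 [0.0, -0.2, 0.5] [0.017, 0.003, 0.002]
1 [0.0, -0.2, 0.5] [0.017, 0.003, 0.002]
2 [0.0, -0.2, 0.5] [0.017, 0.003, 0.002]
3 [0.0, -0.2, 0.5] [0.017, 0.003, 0.002]
4 [0.0, -0.2, 0.5] [0.017, 0.002, 0.002]
```

Emit:
{"api": "carry_out", "payload": {"motion": [0,-0.2,0.5,0.018,0.003,0.002,1,0,-0.2,0.5,0.018,0.003,0.002,1,0,-0.2,0.5,0.018,0.002,0.002,1,0,-0.2,0.5,0.017,0.002,0.002,1,0,-0.2,0.3,0.012,0.001,0.001,1,0,0,0,0,0,0,1,0,0,0,0,0,0,1]}}

```text
time_s: 19.5
eef_pos: [0.4187, -0.3371, 0.0138]
eef_rot: [0.452, 0.539, 0.466, -0.537]
wrist_force: [0.1, -1.0, -2.5]
opening: 0.636
```

Run:
```python
from h import *
plan([.427,-.347,.010],-9.1,4)
im=ctrl.camera('wrist'); cv2.imwrite('pics/w9.png',im)
```

```text
turn total deg [ 0.  -0.9  0.8] shift world [ 0.0083 -0.0099 -0.0038] q [-0.9   0.41  1.82  0.    0.93 -0.74]
0 [0.0, -0.2, 0.2] [0.001, 0.002, 0.002]
1 [0.0, -0.2, 0.2] [0.001, 0.002, 0.002]
2 [0.0, -0.2, 0.2] [0.001, 0.002, 0.002]
3 [0.0, -0.2, 0.2] [0.001, 0.002, 0.002]
```

View pics/w9.png

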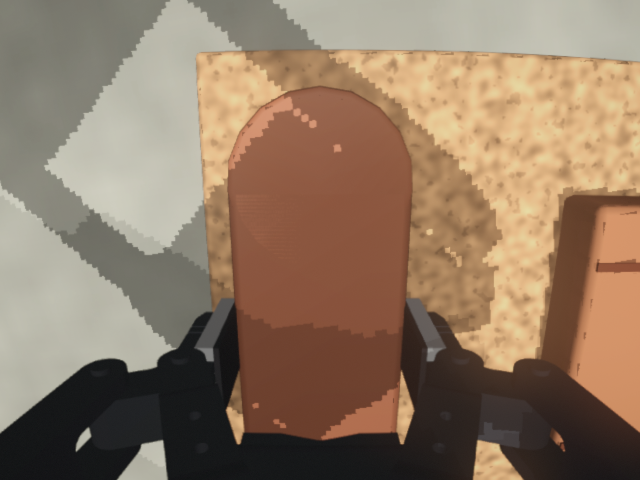

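The slab is over the mat, level, with the bar clear to the right (from column 555). It is about 8 mm left of plan, so I'll shift right and lower.

Emit:
{"api": "carry_out", "payload": {"motion": [0,-0.2,0.2,0.001,0.003,0.002,1,0,-0.2,0.2,0.001,0.003,0.002,1,0,-0.2,0.2,0.001,0.002,0.002,1,0,0,0,0.001,0.002,0.002,1,0,0,0,0,0,0,1]}}

```text
time_s: 20.05
eef_pos: [0.4295, -0.3484, 0.0117]
eef_rot: [0.459, 0.538, 0.459, -0.537]
wrist_force: [0.3, -0.0, -2.2]
opening: 0.637
```

Emit:
{"api": "carry_out", "payload": {"motion": [0,-0.1,0.1,0.0015,0,0,1]}}

```text
time_s: 20.15
eef_pos: [0.4297, -0.3488, 0.0106]
eef_rot: [0.46, 0.538, 0.458, -0.537]
wrist_force: [-0.2, 0.6, -3.3]
opening: 0.637
```

Emit:
{"api": "carry_out", "payload": {"motion": [0,0,0,0.002,0,0,1]}}

```text
time_s: 20.25
eef_pos: [0.4298, -0.3489, 0.0086]
eef_rot: [0.46, 0.538, 0.458, -0.537]
wrist_force: [-0.3, -0.6, -3.2]
opening: 0.635
```

Emit:
{"api": "carry_out", "payload": {"motion": [0,0,0,0.0015,0,0,1]}}

```text
time_s: 20.35
eef_pos: [0.4297, -0.3489, 0.0072]
eef_rot: [0.46, 0.538, 0.458, -0.537]
wrist_force: [-4.4, 5.6, 16.8]
opening: 0.639
```

Emit:
{"api": "carry_out", "payload": {"motion": [0,0,0,0.0015,0,0,1]}}

```text
time_s: 20.45
eef_pos: [0.4298, -0.3489, 0.0071]
eef_rot: [0.46, 0.538, 0.458, -0.537]
wrist_force: [-8.2, 8.1, 26.7]
opening: 0.635
```

Emit:
{"api": "carry_out", "payload": {"motion": [0,0,0,0,0,0,1,0,0,0,0,0,0,-0.4,0,0,0,0,0,0,-0.6,0,0,0,0,0,0,-0.8,0,0,0,0,0,0,-0.8,0,0,0,-0.01,0,0,-0.8,0,0,0,-0.04,0,0,-0.8,0,0,0,-0.05,0,0,-0.8,0,0,0,-0.04,0,0,-0.8,0,0,0,0,0,0,-0.8]}}

```text
time_s: 21.45
eef_pos: [0.4291, -0.3485, 0.1538]
eef_rot: [0.459, 0.538, 0.459, -0.537]
wrist_force: [0.4, -0.4, 0.2]
opening: 0.905
```

Run:
```python
from h import *
rects('wrist','slab',.024,'pics/w10.png'); rects('wrist','bar',.032)
im=ctrl.camera('top'); cv2.imwrite('pics/t2.png',im); rects('top','trowel',.012)
for f in ('landmark_of',):
  for n in ('trowel','trowel_mid'):
    print(n,[(to_world('top',d['point']).round(4),round(d['conf'],2)) for d in ctrl.landmark_of('top',n)])
plan([.487,-.01,.14],-0.8,9)
```

```text
wrist slab 0.69 pix [ 19. 157.] u 0 61 v 85 218 c 233.7 -265.8 wh 41.7 83.3 ang 13.5 x 218.0 263.0 y -309.0 -221.0
wrist slab 0.64 pix [320. 221.] u 276 365 v 105 325 c 430.5 -345.5 wh 147.7 56.5 ang 81.1 x 392.0 466.0 y -421.0 -272.0
wrist bar 0.96 pix [477. 228.] u 430 526 v 147 315 c 524.6 -363.2 wh 110.5 55.4 ang 80.9 x 492.0 559.0 y -421.0 -305.0
top trowel 0.96 pix [310. 246.] u 273 344 v 239 254 c 482.1 -0.7 wh 164.4 34.9 ang 89.2 x 465.0 501.0 y -83.0 81.0
top trowel 0.22 pix [306. 247.] u 239 372 v 186 306 c 484.8 4.9 wh 273.3 243.6 ang 79.0 x 345.0 627.0 y -150.0 159.0
trowel [(array([ 4.857e-01, -3.940e-02,  3.000e-04]), 0.92)]
trowel_mid [(array([ 0.4877, -0.0005,  0.0016]), 0.66)]
turn total deg [-8.2 -0.6  0.4] shift world [ 0.0611  0.3348 -0.0054] q [-0.9   0.22  1.74  0.    1.19 -0.74]
0 [-0.9, -0.1, 0.0] [0.001, 0.001, -0.038]
1 [-0.9, -0.1, 0.0] [0.001, 0.001, -0.038]
2 [-0.9, -0.1, 0.0] [0.001, 0.002, -0.038]
3 [-0.9, -0.1, 0.0] [0.001, 0.003, -0.038]
4 [-0.9, -0.1, 0.0] [0.001, 0.003, -0.038]
5 [-0.9, -0.1, 0.0] [0.001, 0.004, -0.038]
6 [-0.9, -0.1, 0.0] [0.001, 0.004, -0.038]
7 [-0.9, -0.1, 0.0] [0.001, 0.005, -0.037]
8 [-0.9, -0.1, 0.0] [0.001, 0.006, -0.037]
```

Emit:
{"api": "carry_out", "payload": {"motion": [-0.9,0,0,0.001,0.001,-0.038,-0.8,-0.9,0,0,0.001,0.001,-0.038,-0.8,-0.9,0,0,0.001,0.002,-0.038,-0.8,-0.9,0,0,0.001,0.003,-0.038,-0.5,-0.9,0,0,0.001,0.003,-0.038,-0.2,-0.9,0,0,0.001,0.004,-0.038,-0.2,-0.9,0,0,0.001,0.004,-0.036,-0.2,-0.9,0,0,0.001,0.005,-0.034,-0.2,-0.9,0,0,0.001,0.005,-0.03,-0.2,0,0,0,0,0,0,-0.2]}}

```text
time_s: 22.9
eef_pos: [0.4844, -0.0093, 0.1337]
eef_rot: [0.488, 0.504, 0.504, -0.504]
wrist_force: [-0.7, -0.6, 0.2]
opening: 0.602
```

Run:
```python
from h import *
c=cam('wrist'); rects('wrist','trowel',.012,'pics/w11.png')
ctrl.camera('wrist'); T=cam('wrist')[2]
for n in ('trowel','trowel_mid'):
    print(n,[(to_world('wrist',d['point'],T).round(4),round(d['conf'],2)) for d in ctrl.landmark_of('wrist',n)])
# blue handle
im=cv2.imread('pics/w11.png'); h=cv2.cvtColor(im,cv2.COLOR_BGR2HSV)
m=cv2.inRange(h,(95,80,40),(130,255,255)); cs,_=cv2.findContours(m,0,1); k=max(cs,key=cv2.contourArea)[:,0,:]
W=pix2world('wrist',k,.019,c)[:,:2]; print('handle',cv2.minAreaRect((W*1000).astype(np.float32)), k.mean(0))
plan([.4857,-.018,.06],-0.8,4)
```

```text
wrist trowel 0.8 pix [323. 217.] u 291 351 v 81 344 c 484.5 -2.3 wh 171.0 36.3 ang 89.9 x 466.0 503.0 y -88.0 83.0
trowel [(array([ 0.4878, -0.0387,  0.0028]), 0.56)]
trowel_mid [(array([0.4843, 0.0014, 0.0031]), 0.78)]
handle ((485.2490539550781, -39.00084686279297), (90.08418273925781, 25.366640090942383), 89.92121887207031) [324.66969697 277.65151515]
turn total deg [-0.4 -0.8  0.8] shift world [ 0.0011 -0.0046 -0.0742] q [-0.28  0.1   1.91  0.01  1.15 -0.26]
0 [-0.1, -0.2, 0.2] [0.019, 0.001, 0.001]
1 [-0.1, -0.2, 0.2] [0.019, 0.0, 0.001]
2 [-0.1, -0.2, 0.2] [0.019, 0.0, 0.001]
3 [-0.1, -0.2, 0.2] [0.019, 0.0, 0.001]
```

View pics/w11.png

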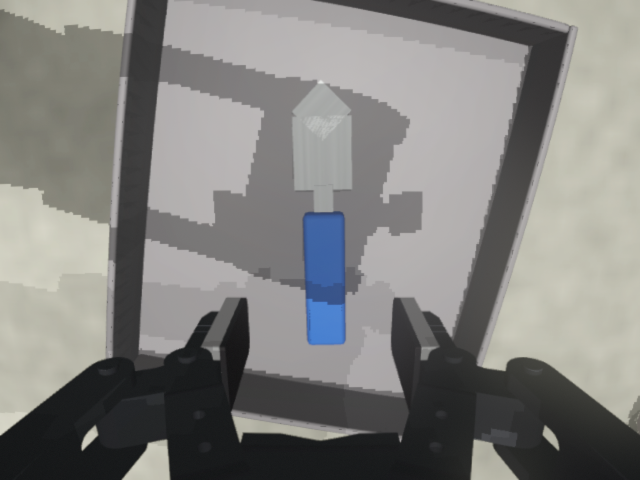

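The wrist view shows the trowel bare on the bin floor, with the blue handle at columns 303–345, rows 212–344, and the point at (321,81). The handle measures 90 x 25 mm, as listed. I'll grip at own x = +22 mm.

Emit:
{"api": "carry_out", "payload": {"motion": [-0.3,-0.2,0.2,0.02,0.001,0.001,-0.2,-0.3,-0.2,0.2,0.02,0,0.001,-0.2,-0.3,-0.2,0.2,0.02,0,0.001,-0.2,-0.3,-0.2,0.2,0.02,0,0.001,-0.2,0,0,0,0.015,0,0,-0.2,0,0,0,0,0,0,-0.2,0,0,0,0,0,0,-0.2]}}

```text
time_s: 23.85
eef_pos: [0.4866, -0.0263, 0.0376]
eef_rot: [0.498, 0.504, 0.495, -0.503]
wrist_force: [0.4, 0.6, 0.2]
opening: 0.596
```

Run:
```python
from h import *
plan([.4855,-.017,.009],0,2)
```

```text
turn total deg [-0.8  0.2 -0.3] shift world [-0.0011  0.0093 -0.0286] q [-0.3   0.26  1.96 -0.    0.91 -0.28]
0 [-0.4, 0.1, -0.1] [0.014, -0.001, -0.005]
1 [-0.4, 0.1, -0.1] [0.014, -0.001, -0.005]
```

Emit:
{"api": "carry_out", "payload": {"motion": [-0.4,0.1,-0.1,0.012,-0.001,-0.005,-0.2,-0.4,0.1,-0.1,0.011,0,-0.004,-0.2,0,0,0,0.004,0,0,-0.2,0,0,0,0,0,0,-0.2,0,0,0,0,0,0,-0.2]}}

```text
time_s: 24.35
eef_pos: [0.4875, -0.0177, 0.0104]
eef_rot: [0.501, 0.501, 0.499, -0.499]
wrist_force: [0.3, -0.4, 0.3]
opening: 0.598
```

Run:
```python
from h import *
plan([.4855,-.017,.009],0,1)
```

```text
turn total deg [ 0.  -0.  -0.2] shift world [-0.002   0.0007 -0.0014] q [-0.28  0.32  1.96  0.    0.86 -0.28]
0 [0.0, -0.0, -0.2] [0.001, -0.002, -0.001]
```

Emit:
{"api": "carry_out", "payload": {"motion": [0,0,0,0.0015,-0.002,-0.001,-0.2,0,0,0,0,0,0,0.2,0,0,0,0,0,0,0.6,0,0,0,0,0,0,1,0,0,0,0,0,0,1,0,0,0,0,0,0,1]}}

```text
time_s: 24.95
eef_pos: [0.4862, -0.0167, 0.0101]
eef_rot: [0.502, 0.501, 0.498, -0.498]
wrist_force: [-0.1, 1.4, -1.7]
opening: 0.283
```

Emit:
{"api": "carry_out", "payload": {"motion": [0,0,0,-0.005,0,0,1,0,0,0,-0.015,0,0,1,0,0,0,-0.03,0,0,1,0,0,0,-0.03,0,0,1,0,0,0,-0.03,0,0,1,0,0,0,0,0,0,1]}}

```text
time_s: 25.55
eef_pos: [0.4839, -0.0164, 0.1238]
eef_rot: [0.5, 0.501, 0.5, -0.499]
wrist_force: [0.5, -0.5, -0.6]
opening: 0.283
```

Run:
```python
from h import *
o=ctrl.get_obs(); print(o['torque'].round(3))
c=cam('wrist'); z=.133
rects('wrist','trowel',z,'pics/w12.png')
rects('top','tray',.016)
T=cam('top')[2]; print([(to_world('top',d['point']).round(4),round(d['conf'],2)) for d in ctrl.landmark_of('top','tray')])
plan([.54,.308,.13],-2.4,9)
```

```text
[ 0.029 -0.017 -0.032]
wrist trowel 0.87 pix [319. 235.] u 262 375 v 15 439 c 483.9 8.9 wh 33.6 146.4 ang 0.1 x 467.0 501.0 y -64.0 82.0
top tray 0.67 pix [167. 225.] u 130 203 v 179 271 c 537.2 325.7 wh 154.6 215.2 ang 88.0 x 429.0 647.0 y 245.0 406.0
[(array([ 0.5432,  0.3258, -0.0027]), 0.87)]
turn total deg [ 2.4 -0.2  0.5] shift world [0.0602 0.3233 0.012 ] q [-0.28  0.11  1.93  0.    1.1  -0.28]
0 [0.3, -0.0, 0.1] [-0.001, 0.007, -0.036]
1 [0.3, -0.0, 0.1] [-0.001, 0.007, -0.036]
2 [0.3, -0.0, 0.1] [-0.001, 0.006, -0.036]
3 [0.3, -0.0, 0.1] [-0.001, 0.006, -0.036]
4 [0.3, -0.0, 0.1] [-0.001, 0.006, -0.036]
5 [0.3, -0.0, 0.1] [-0.001, 0.006, -0.036]
6 [0.3, -0.0, 0.1] [-0.001, 0.006, -0.036]
7 [0.3, -0.0, 0.1] [-0.001, 0.006, -0.036]
8 [0.3, -0.0, 0.1] [-0.001, 0.005, -0.036]
```

The tray's long side (213 mm) runs along world x, at about -2.4°, so the trowel has to turn about 88° so that its blade points to -x.

Run:
```python
from h import *
plan([.556,.325,.125],87.6,12)
```

```text
turn total deg [-87.6  -0.5   0.2] shift world [0.0762 0.3403 0.007 ] q [-0.28  0.11  1.93  0.    1.1  -0.28]
0 [-7.3, -0.0, 0.0] [-0.001, 0.006, -0.028]
1 [-7.3, -0.0, 0.0] [-0.001, 0.01, -0.027]
2 [-7.3, -0.0, 0.0] [-0.001, 0.013, -0.026]
3 [-7.3, -0.0, 0.0] [-0.001, 0.016, -0.024]
4 [-7.3, -0.0, 0.0] [-0.001, 0.019, -0.022]
5 [-7.3, -0.0, 0.0] [-0.001, 0.022, -0.019]
6 [-7.3, -0.0, 0.0] [-0.001, 0.024, -0.016]
7 [-7.3, -0.0, 0.0] [-0.001, 0.026, -0.013]
8 [-7.3, -0.0, 0.0] [-0.001, 0.027, -0.009]
9 [-7.3, -0.0, 0.0] [-0.001, 0.028, -0.006]
10 [-7.3, -0.0, 0.0] [-0.001, 0.029, -0.002]
11 [-7.3, -0.0, 0.0] [-0.001, 0.029, 0.001]
```

Emit:
{"api": "carry_out", "payload": {"motion": [-7.3,0,0,-0.001,0.006,-0.028,1,-7.3,0,0,-0.001,0.01,-0.027,1,-7.3,0,0,-0.001,0.013,-0.026,1,-7.3,0,0,-0.001,0.016,-0.024,1,-7.3,0,0,-0.001,0.019,-0.022,1,-7.3,0,0,-0.001,0.022,-0.019,1,-7.3,0,0,-0.001,0.024,-0.016,1,-7.3,0,0,-0.001,0.026,-0.013,1,-7.3,0,0,-0.001,0.027,-0.009,1,-7.3,0,0,-0.001,0.028,-0.006,1]}}

```text
time_s: 26.8
eef_pos: [0.5283, 0.274, 0.1113]
eef_rot: [0.688, 0.088, 0.714, -0.091]
wrist_force: [0.9, -0.2, -0.8]
opening: 0.283
```

Run:
```python
from h import *
plan([.556,.325,.13],87.6,3)
```

```text
turn total deg [-12.1  -2.1   0.3] shift world [0.0277 0.051  0.0187] q [ 0.27  0.38  1.62  0.01  1.18 -1.05]
0 [-4.0, -0.7, 0.1] [-0.007, 0.019, 0.004]
1 [-4.0, -0.7, 0.1] [-0.006, 0.018, 0.006]
2 [-4.0, -0.7, 0.1] [-0.006, 0.018, 0.007]
```

Emit:
{"api": "carry_out", "payload": {"motion": [-4,-0.7,0,0,0.017,0.004,1,-4,-0.7,0,0,0.017,0.006,1,-4,-0.7,0,0,0.016,0.006,1,0,0,0,0,0,0,1,0,0,0,0,0,0,1]}}

```text
time_s: 27.3
eef_pos: [0.5483, 0.3244, 0.1003]
eef_rot: [0.702, 0.007, 0.712, -0.014]
wrist_force: [0.5, -1.9, -1.2]
opening: 0.282
```

Run:
```python
from h import *
rects('wrist','tray',.016,'pics/w13.png')
rects('scene','tray',.016,'pics/s4.png')
plan([.556,.325,.04],87.6,4)
```

```text
wrist tray 0.67 pix [412. 179.] u 334 480 v 28 364 c 527.8 366.3 wh 74.0 185.7 ang 87.6 x 434.0 622.0 y 332.0 407.0
scene tray 0.75 pix [424. 383.] u 357 488 v 342 444 c 540.2 328.6 wh 153.2 214.8 ang 87.9 x 433.0 649.0 y 250.0 407.0
scene tray 0.55 pix [218. 168.] u 164 274 v 125 212 c 479.4 -345.5 wh 202.7 200.4 ang 81.9 x 368.0 591.0 y -458.0 -233.0
scene tray 0.38 pix [197. 172.] u 176 217 v 152 193 c 525.2 -369.6 wh 130.3 57.0 ang 80.6 x 492.0 562.0 y -436.0 -304.0
turn total deg [ 0.7 -0.7  0.5] shift world [ 0.0068  0.001  -0.0618] q [ 0.35  0.46  1.52 -0.    1.17 -1.19]
0 [0.2, -0.2, 0.1] [0.015, 0.0, 0.002]
1 [0.2, -0.2, 0.1] [0.015, 0.0, 0.002]
2 [0.2, -0.2, 0.1] [0.015, 0.0, 0.002]
3 [0.2, -0.2, 0.1] [0.015, 0.0, 0.002]
```

View pics/w13.png

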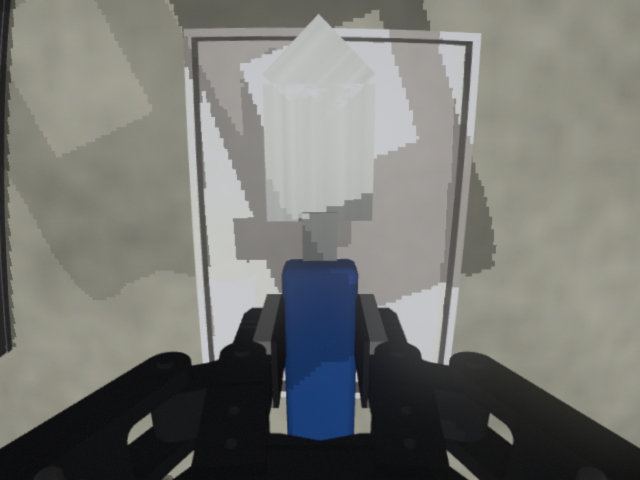

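The wrist view shows the trowel held straight, with its blade to -x (point at (319,16)). The tray beneath has its far outer corners at (184,31) and (481,35). I'll refine the tray position from those corners.

Run:
```python
from h import *
c=cam('wrist')
P=pix2world('wrist',[[184,31],[481,35]],.016,c); print(P.round(4))
m=P.mean(0)[:2]; e=P[1]-P[0]; e=e[:2]/np.linalg.norm(e[:2]); n=np.array([-e[1],e[0]]); n=n*np.sign(n[0])
print('len',np.linalg.norm(P[1]-P[0]),'centre',m+.105*n,'long axis deg',np.degrees(np.arctan2(n[1],n[0])))
print('tip pix pred', world2pix('wrist',(c[2]@[0,0,0,1])[None,:3]*0+[[.5483-.1027,.3244+.004,.0953]],c))
```

```text
[[0.4322 0.2573 0.016 ]
 [0.4386 0.4074 0.016 ]]
len 0.15021272815434472 centre [0.5403216  0.32783731] long axis deg -2.445454154753819
tip pix pred [[326.11235367  11.83674119]]
```

Emit:
{"api": "carry_out", "payload": {"motion": [0.2,-0.2,0.1,0.016,0,0.002,1,0.2,-0.2,0.1,0.016,0,0.002,1,0.2,-0.2,0.1,0.016,0,0.002,1,0.1,-0.1,0.1,0.014,0,0.002,1,0,0,0,0,0,0,1,0,0,0,0,0,0,1]}}

```text
time_s: 28.1
eef_pos: [0.5591, 0.3204, 0.0403]
eef_rot: [0.708, 0.017, 0.705, -0.018]
wrist_force: [0.8, 0.3, -0.5]
opening: 0.279
```

Run:
```python
from h import *
plan([.5575,.3263,.014],87.6,4)
```

```text
turn total deg [-0.4  0.2  0. ] shift world [-0.0016  0.0059 -0.0263] q [ 0.34  0.55  1.54 -0.    1.05 -1.18]
0 [-0.1, 0.1, 0.0] [0.007, 0.001, -0.001]
1 [-0.1, 0.1, 0.0] [0.007, 0.001, -0.0]
2 [-0.1, 0.1, 0.0] [0.007, 0.001, -0.0]
3 [-0.1, 0.1, 0.0] [0.007, 0.001, -0.0]
```

Emit:
{"api": "carry_out", "payload": {"motion": [-0.1,0.1,0,0.007,0.002,0,1,-0.1,0.1,0,0.007,0.002,-0.001,1,-0.1,0,0,0.006,0.001,0,1,-0.1,0,0,0.003,0.001,0,1,0,0,0,0,0,0,1]}}

```text
time_s: 28.6
eef_pos: [0.5596, 0.3277, 0.0177]
eef_rot: [0.708, 0.015, 0.706, -0.014]
wrist_force: [0.1, 0.3, -0.5]
opening: 0.281
```

Run:
```python
from h import *
plan([.5575,.3263,.010],87.6,3)
```

```text
turn total deg [ 0.   0.2 -0.1] shift world [-0.0021 -0.0014 -0.0077] q [ 0.35  0.59  1.53 -0.    1.02 -1.18]
0 [0.0, 0.1, -0.0] [0.003, -0.0, -0.001]
1 [0.0, 0.1, -0.0] [0.003, -0.0, -0.001]
2 [0.0, 0.1, -0.0] [0.003, -0.0, -0.001]
```

Emit:
{"api": "carry_out", "payload": {"motion": [0,0.1,0,0.003,-0.0005,-0.001,1,0,0.1,0,0.002,-0.0005,-0.001,1,0,0,0,0.0015,0,0,1,0,0,0,0,0,0,1]}}

```text
time_s: 29.0
eef_pos: [0.5575, 0.3269, 0.0108]
eef_rot: [0.707, 0.015, 0.707, -0.014]
wrist_force: [-0.3, 0.3, -1.2]
opening: 0.283
```

Emit:
{"api": "carry_out", "payload": {"motion": [0,0,0,0.0015,0,0,1]}}

```text
time_s: 29.1
eef_pos: [0.5578, 0.3269, 0.0096]
eef_rot: [0.707, 0.015, 0.707, -0.014]
wrist_force: [-0.4, 0.2, -0.6]
opening: 0.284
```

Emit:
{"api": "carry_out", "payload": {"motion": [0,0,0,0.0015,0,0,1]}}

```text
time_s: 29.2
eef_pos: [0.5578, 0.3269, 0.0087]
eef_rot: [0.707, 0.015, 0.707, -0.014]
wrist_force: [-4.6, -2.8, 12.2]
opening: 0.284
```

Emit:
{"api": "carry_out", "payload": {"motion": [0,0,0,0,0,0,1,0,0,0,0,0,0,0.2,0,0,0,0,0,0,-0.1,0,0,0,0,0,0,-0.3,0,0,0,0,0,0,-0.3,0,0,0,-0.01,0,0,-0.3,0,0,0,-0.04,0,0,-0.3,0,0,0,-0.05,0,0,-0.3,0,0,0,-0.05,0,0,-0.3,0,0,0,-0.03,0,0,-0.3]}}

```text
time_s: 30.2
eef_pos: [0.5544, 0.3252, 0.1907]
eef_rot: [0.703, 0.014, 0.711, -0.016]
wrist_force: [0.7, 0.3, 0.8]
opening: 0.657
```

Emit:
{"api": "carry_out", "payload": {"motion": [0,0,0,-0.02,-0.04,-0.03,-0.3,0,0,0,-0.01,-0.05,-0.04,-0.3,0,0,0,0,-0.05,-0.04,-0.3,0,0,0,0,-0.05,-0.04,-0.3,0,0,0,0,-0.05,0,-0.3,0,0,0,0,-0.05,0,-0.3,0,0,0,0,0,0,-0.3]}}

```text
time_s: 30.9
eef_pos: [0.4211, 0.0709, 0.228]
eef_rot: [0.712, 0.014, 0.702, -0.013]
wrist_force: [-0.0, 1.0, 0.4]
opening: 0.648
```

Run:
```python
from h import *
print(tool()[:3,3], ctrl.get_obs()['q'].round(2))
rects('top','trowel',.012,'pics/t3.png'); rects('top','tray',.016); rects('top','slab',.024); rects('top','bar',.032)
for n in ['trowel','trowel_mid','tray','jar','cup','foam']:
    print(n,[(to_world('top',d['point']).round(3),round(d['conf'],2)) for d in ctrl.landmark_of('top',n)])
```

```text
[0.42112026 0.07085593 0.22802159] [-0.11 -0.18  1.97  0.    1.33 -1.65]
top trowel 0.66 pix [166. 220.] u 159 175 v 187 256 c 546.3 328.0 wh 28.1 163.7 ang 86.4 x 465.0 628.0 y 311.0 345.0
top tray 0.73 pix [159. 214.] u 130 202 v 179 270 c 537.4 327.0 wh 150.0 215.0 ang 87.1 x 433.0 647.0 y 247.0 406.0
top tray 0.49 pix [237. 135.] u 216 257 v 113 158 c 751.7 166.4 wh 78.4 92.9 ang 56.4 x 695.0 808.0 y 119.0 217.0
top slab 0.75 pix [462. 267.] u 426 493 v 252 283 c 429.9 -342.4 wh 151.9 57.2 ang 81.1 x 392.0 464.0 y -419.0 -267.0
top slab 0.59 pix [427. 362.] u 404 449 v 349 375 c 221.0 -254.5 wh 38.5 99.3 ang 14.3 x 194.0 249.0 y -306.0 -207.0
top slab 0.58 pix [466. 128.] u 423 507 v 104 150 c 758.8 -373.6 wh 78.4 200.7 ang 15.3 x 706.0 818.0 y -476.0 -275.0
top bar 0.89 pix [466. 224.] u 441 492 v 210 238 c 525.6 -360.7 wh 115.8 58.1 ang 82.4 x 493.0 560.0 y -421.0 -303.0
trowel [(array([0.581, 0.327, 0.001]), 0.6), (array([ 0.537,  0.325, -0.002]), 0.28)]
trowel_mid [(array([0.544, 0.325, 0.002]), 0.71)]
tray [(array([ 0.541,  0.327, -0.002]), 0.65)]
jar [(array([ 0.764, -0.012, -0.003]), 0.65), (array([ 0.771, -0.167, -0.   ]), 0.21)]
cup [(array([ 0.771, -0.168, -0.005]), 0.83)]
foam [(array([0.747, 0.164, 0.001]), 0.6)]
```

View pics/t3.png

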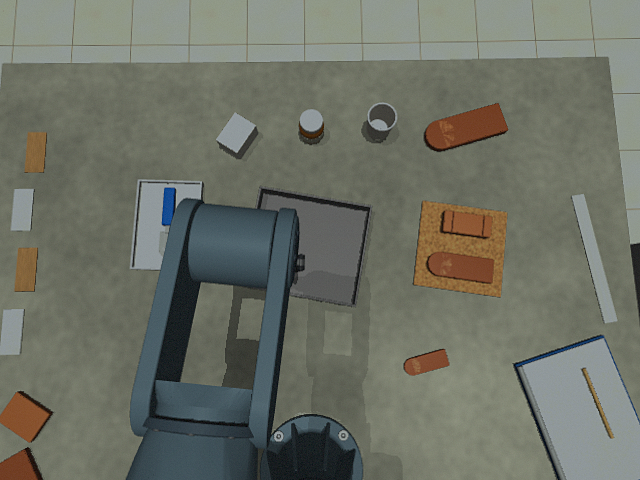

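The picture shows the bar (466,224) and slab (462,267) side by side on the mat, with a gap between them. The trowel lies lengthwise in the tray (handle at (168,206)), and the jar, cup and foam block are where they were. I'm handing the job in.

Run:
```python
from h import *
rects('scene','trowel',.012); print(np.abs(ctrl.get_obs()['dq']).max())
ctrl.hand_in()
```

```text
scene trowel 0.91 pix [422. 378.] u 387 452 v 349 413 c 542.6 326.7 wh 37.3 168.0 ang 87.9 x 459.0 626.0 y 309.0 348.0
0.004223896085904908
the job is handed in; nothing more can be done
```

The job is done and handed in at about 31 s of the 66 s allowed. The bar went onto the cork mat first, then the slab beside it. Only after that did I lift the trowel out and lay it in the white tray.

**Setting down:** each piece was lowered until the wrist force showed contact, about 10–30 N, before I opened the gripper. I set the slab back on the trowel once and regripped it higher, because the fingertips would have reached the mat first and the slab would have dropped about 2 mm.

**Last checks:**
- **Clay:** the bar and slab lie flat and parallel on the mat with a gap of about 45 mm between them.
- **Trowel:** the scene camera puts its middle at (0.543, 0.327) m and the top camera at (0.544, 0.325). The tray's centre is at about (0.540, 0.327), so it is within about 4 mm. Its length is within about 1° of the tray's long side.
- **Surroundings:** the jar, cup and foam block had not moved, within measuring error. The arm was at rest and clear of everything.

**Disagreements:** the top camera's outline of the trowel was centred about 6–9 mm off along x, because the arm partly hid the blade. I relied on the scene camera, which agreed with the other measurements. No check failed.

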